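Hold the tensioner bolt behind its bracket

ROBOT

A 6-joint arm with a two-finger parallel gripper is mounted at the origin on the work surface. World frame = base frame: x ahead of the robot, y to its left, z up, the work surface at z = 0. Lengths are in m, angles in rad, forces in N, time in s.
With the tool pointing down it reaches from about 0.3 to 0.875 m from the base axis. Payload 6.4 kg.
Tool frame: the origin (TCP) lies at the centre of the arm's flange, where the gripper is bolted on; the fingertips stand 166 mm ahead of it and the grasp point (between the pads) lies 147 mm ahead of it; z points along the fingers, y is the line along which they close (so a half turn about z gives the same grasp; the last joint's range is limited). The gripper opens to 88 mm and grips with 3 to 60 N. Pads are 18 mm wide; open, the fingers measure 123 mm over their backs; the gripper's body (75 mm by 187 mm) begins 45 mm behind the grasp point.
Start: joints at [-1.345, 0.181, 1.607, -0, 1.354, -0.206], TCP at [0.241, -0.522, 0.405] pointing down, gripper open.
Joint ranges: [-2.99, 2.99], [-0.89, 2.07], [0.3, 2.58], [-1.14, 4.28], [0, 2.63], [-3.12, 3.12]. Speed limits (rad/s): [2.57, 2.57, 3.01, 3.14, 3.14, 3.14].

INTERFACE

Orientations are given as a unit quaternion [w, x, y, z].
In Python, from workcell import robot, eyes, ticket gives the robot as it stands. The module is installed in compiled form; this text tells all that it offers.
- The arm moves only by the tool apply_moves, never from a script. Its argument "moves" is a list of rows, each an object of numbers: "wx", "wy", "wz": the turn, a rotation vector about the world's x, y, z in rad; "x", "y", "z": the shift along the world's x, y, z in mm; "hand": the opening, from 0 (shut) to 1 (fully open). A call has exactly 8 rows; each row is the pose to reach, as a shift and turn from the pose commanded when the call began; what a row does not reach only later rows make up. A row lasts 1/12 s, in which the tool goes at most 41.7 mm and 7.16 degrees, less where a joint would pass 70% of its speed; a pose out of reach is approached as far as the arm can. A call with a gripper value outside its range is refused whole. The fingers move at their own pace and stop on an object; "force" is the grip in N (left out, the last holds). Time passes only in rows, so rows that repeat a pose let the fingers close, or fill a call up. It gives the time, the measured TCP pose, the force, the opening and the grip force at its end, in the units of the state.
- robot.state(): the state, without advancing time (a new reading comes with each control period).
- eyes.read_camera(name): name is "side" or "top" or "wrist"; returns a dict with "color" (384x512x3 uint8, red, green, blue), "mtx" (3x3 intrinsics, pixels), "world_to_cam" (4x4, takes a point from world to camera coordinates). Camera axes: x right, y down, z forward; pixel columns grow to the right and rows downward; lengths in m; the calibration is good to about 2 mm. The wrist camera is an equidistant fisheye: a pixel r from the principal point sees the ray r / f radians off the axis. A picture is of the moment at which its call begins. There is no depth.
- ticket.close_job(): hands the job in; it is judged then, once.
The state is a dict: "time": time; "joint_pos": joint angles; "joint_vel": joint speeds; "joint_torque": joint torques, N m; "tool_pos": TCP position; "tool_rot": TCP orientation; "wrist_force": force on the tool from outside, world axes, zero at the start; "wrist_torque": the same for the moment, N m; "opening": finger opening in m; "grip_force": force on a finger pad.
Only numpy, scipy, OpenCV 4.12 (cv2) and the standard library are available. Lean on these libraries where they do the work, as an engineer would, in place of code of your own. Each camera call takes 0.05 s, during which the arm holds its last target. There are 200 camera calls.

TASK

I am about to tighten the brass nut on the front of this belt drive's tensioner. Reach down into the gap between the blue motor and the dark bracket, grasp the hex head of the pivot bolt hidden there, turn it against its spring until the yellow pointer on the front stands at the red index tab, and keep it from turning: finish while still gripping the head with the pointer at the tab. Keep your hands off the idler arm, the index tab and the pulleys, don't knock hard against the motor or bracket, and leave the other things on the bench as they are.

Things in the scene. Friction and masses are not known exactly. Their poses are not given: they have to be found in the camera images.
- drive: fixed belt-drive unit on a grey base plate 360 x 220 x 10 mm. Origin on the bench, straight below the middle of the bolt head; its x axis runs along the bolt and the motor shaft, from the motor towards the bracket and nut (away from the robot at yaw 0), z up, y to the left seen from the motor. The plate spans x -250 to +110 mm, y +-110 mm
- motor: blue motor lying along the drive's x. Its round front flange (diameter 160 mm, centre 81 mm above the bench, top at 161 mm) has its face at drive x -37 mm; behind it the finned body reaches back to x -238 mm. A 14 mm shaft at height 81 mm crosses the gap well below the bolt; a collar of radius 26 mm sits on it at the flange. Origin = the drive's origin
- bracket: dark steel bracket plate, 8 mm thick, drive x +15 to +23 mm, 100 mm wide up to 120 mm height, then narrowing to a round-topped ear of radius 25 mm about the bolt (top at 161 mm). The gap between motor flange and bracket is 52 mm wide, open above and at both sides. Origin = the drive's origin
- bolt_head: bright steel hex head in the gap behind the bracket: 27 mm across flats, 31 mm across corners, 18 mm thick (drive x -9 to +9 mm); a 30 mm round collar 6 mm thick lies between it and the bracket. Origin at its middle on the bolt's axis, 136 mm above the bench; x along the bolt. Pads of 22 mm width clear bracket and motor best with their middle 5 to 9 mm from the origin towards the motor
- head_mid (a point): the middle of the hex head: on the bolt's axis, 136 mm above the bench
- pivot (a joint): turn of bolt, head, idler arm and pointer as one, rad, right-handed about drive x (clockwise seen from the motor; the pointer sinks, the idler rises). Starts at 0 to 0.2, held by friction. At 0.35 two flats of the head stand upright, facing drive +y and -y. A 0.5 N m/rad spring pulls back towards about 0.1 against 0.09 N m friction: turning on at 0.7 takes about 0.45 N m; let go, it springs back
- index (a joint): angle of the clamped red index tab about the same axis, rad, in the same sense: the pointer is at the tab when joint pivot equals joint index. Set between 0.48 and 0.68; too stiff to move, leave it alone
- pointer (a point): tip of the yellow pointer, 73 mm from the bolt's axis on the drive -y side, in front of the bracket (drive x +48 mm)
- mark (a point): inner end of the red index tab, 73 mm from the bolt's axis on the drive -y side (drive x +48 mm); the pointer tip coincides with it at the setting. The tab is 16 mm long, 7 mm high
- idler_arm: steel arm on the front of the bracket (drive x +25 to +57 mm), keyed to the bolt: black idler pulley of 48 mm diameter 72 mm from the axis on the drive +y side, 15 degrees below level when the joint pivot is 0.35, and the pointer on the -y side. Do not touch. Origin at the middle of the bolt head, on the axis
- drive_pulley: aluminium pulley, 56 mm diameter, on the motor shaft in front of the bracket. Origin = the drive's origin. Do not touch
- wrench: loose combination wrench, 200 mm, lying on the bench beside the drive; leave it. Origin at its underside
- jar: loose clear jar with red cap, 72 mm diameter, 85 mm tall; leave it. Origin at the middle of its underside
- spray: loose green spray can, 56 mm diameter, 150 mm tall; leave it. Origin at the middle of its underside
- socket: loose steel socket standing on end, 32 mm diameter, 45 mm tall; leave it. Origin at the middle of its underside
- index_tab: red index tab, 16 mm long, 7 mm high, on a thin aluminium strip clamped to the front of the bracket on the drive -y side (drive x +24 to +52 mm, 75 to 91 mm from the bolt's axis). Do not touch. Origin at the middle of the bolt head, on the axis

How it is judged:
On the way:
1. the hex head is gripped between the fingers, the pointer still short of the tab (contact force between the fingers and bolt_head above 5 N and distance between the grasp point and head_mid below 0.025 m and distance between pointer and mark above 0.007 m), for 0.2 s.
At the end, for the whole second after the job is handed in: the fingers still grip the hex head (more than 10 N, the head between the pads within 25 mm of the grasp point), the pointer tip stands still within 6 mm of the mark at the inner end of the red tab, and nothing else carries the idler arm (distance between pointer and mark below 0.006 m and velocity of joint pivot between -0.05 and 0.05 rad/s and contact force between the fingers and bolt_head above 10 N and distance between the grasp point and head_mid below 0.025 m and contact force between anything else and idler_arm below 0.5 N); the arm keeps its last pose, push and grip.
It fails at once if the robot touches the idler arm or pointer (contact force between the arm and idler_arm above 1 N).
It fails at once if the robot pushes on the drive pulley (contact force between the arm and drive_pulley above 1 N).
It fails at once if the robot touches the index tab (contact force between the arm and index_tab above 1 N).
It fails at once if the robot knocks hard against the bracket or motor (contact force between the arm and bracket above 25 N or contact force between the arm and motor above 25 N).
It fails at once if a bystander is shifted or tipped (distance of any of wrench, jar, spray, socket from where it was at the start of the episode above 0.02 m or angle between any of jar, spray, socket's own z axis and vertical above 0.3 rad).
It also fails if it takes over 32 s, if anything falls off the work surface, if the arm or the gripper's body presses on something with over 40 N, if the wrist force passes 120 N, or if a joint passes its speed limit or range.

## Working session

There is one attempt and no reset: what is moved stays moved. The work goes in short steps, Python scripts to look and compute and a tool call to move; the robot and the scene stay as the last step left them, time stands still between calls to the robot, and variables do not carry over. Pictures are saved under pics/ and viewed, at most 10 in all, crops included, and the job is handed in when it is done.

Besides the shell and the picture viewer there is one more tool, called after "Emit:" by a JSON object that holds its "name" and its "arguments". apply_moves: Moves the arm, as the interface text tells. Its arguments: {"type":"object","properties":{"moves":{"type":"array"},"force":{"type":"number"}},"required":["moves"]}

```bash
mkdir -p pics; python3 - <<'E'
from workcell import robot, eyes
import cv2,numpy as np
for n in ("side","top"):
    r=eyes.read_camera(n); cv2.imwrite(f"pics/{n}0.png",r["color"][:,:,::-1]); np.savez(f"{n}0.npz",**r)
    print(n,r["mtx"].tolist(),np.round(r["world_to_cam"],4).tolist())
s=robot.state(); print(s["time"],s["tool_pos"],s["tool_rot"])
E
```

```text
side [[349.4949752225052, 0.0, 261.2372732177127], [0.0, 349.4949752225052, 191.62540882957217], [0.0, 0.0, 1.0]] [[0.9787, -0.2051, 0.0093, -0.5438], [-0.1367, -0.6849, -0.7157, 0.1858], [0.1531, 0.6992, -0.6983, 0.8024], [0.0, 0.0, 0.0, 1.0]]
top [[416.7090656425405, 0.0, 261.69343659647797], [0.0, 416.7090656425405, 189.75993775510935], [0.0, 0.0, 1.0]] [[0.02, -0.9998, 0.003, 0.061], [-0.9981, -0.0202, -0.0582, 0.577], [0.0583, -0.0018, -0.9983, 0.9823], [0.0, 0.0, 0.0, 1.0]]
0.1 [ 0.24061855 -0.52198911  0.40392342] [-7.91609556e-04  9.76776931e-01  2.14257324e-01 -3.76628898e-06]
```

View pics/side0.png

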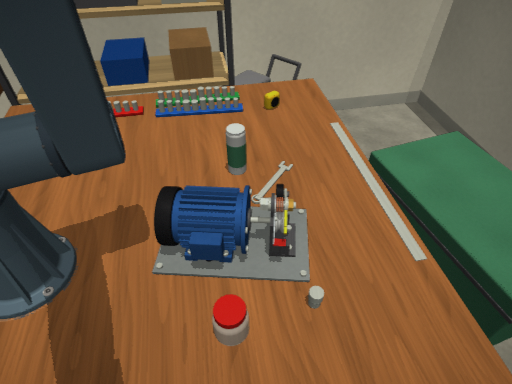

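View pics/top0.png

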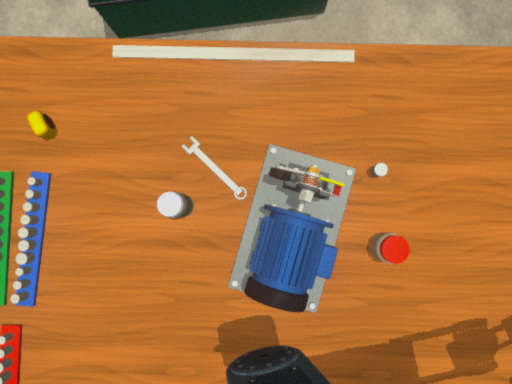

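The side view shows the drive with the motor at about (210,220) and the bracket at about (280,220). The top view shows the plate with corner screws near (273,150), (350,171), (236,284) and (313,308), the head in the gap near (303,200), and the pointer near (330,181).

```bash
cat > h.py <<'E'
import numpy as np,cv2
def ray(r,uv,z):
    M=r["world_to_cam"];R=M[:3,:3];c=-R.T@M[:3,3]
    d=np.linalg.inv(r["mtx"])@np.c_[uv,np.ones(len(uv))].T
    d=(R.T@d).T
    return c+d*((z-c[2])/d[:,2])[:,None]
def proj(r,P):
    M=r["world_to_cam"];q=(M[:3,:3]@np.atleast_2d(P).T).T+M[:3,3];q=(r["mtx"]@q.T).T
    return q[:,:2]/q[:,2:]
E
python3 - <<'E'
from h import *
r=dict(np.load("top0.npz"));im=r["color"]
hsv=cv2.cvtColor(im,cv2.COLOR_RGB2HSV)
roi=np.zeros(im.shape[:2],np.uint8);roi[135:320,225:362]=1
m=((hsv[...,1]<60)&(hsv[...,2]>90)&(roi>0)).astype(np.uint8)
m=cv2.morphologyEx(m,cv2.MORPH_OPEN,np.ones((3,3)))
v,u=np.nonzero(m);W=ray(r,np.c_[u,v],0.01)[:,:2]
b=cv2.minAreaRect((W*1000).astype(np.float32));print(b,m.sum())
s=ray(r,np.array([[273,150],[350,171],[236,284],[313,308.]]),0.012)
print(s.round(4).tolist(),s.mean(0))
a=(s[0]+s[1]-s[2]-s[3]);bb=(s[0]+s[2]-s[1]-s[3]);print(np.arctan2(a[1],a[0]),np.arctan2(-bb[0],bb[1]))
yaw=np.arctan2(a[1],a[0]);X=np.array([np.cos(yaw),np.sin(yaw),0])
o=s.mean(0)+.07*X;print("o",o);Y=np.array([-X[1],X[0],0])
print("head",proj(r,[o*[1,1,0]+[0,0,.136]+x*X for x in(-.009,.009)]))
c=im[140:220,250:370]
sd=dict(np.load("side0.npz"))["color"][170:270,230:330]
k=np.hstack([cv2.resize(c,None,fx=4,fy=4,interpolation=2),cv2.resize(sd,(320,320),interpolation=2)])
cv2.imwrite("pics/crop0.png",k[...,::-1])
E
```

```text
((498.699951171875, 36.7220458984375), (298.08392333984375, 357.6219482421875), 75.056396484375) 6628
[[0.6729, 0.0471, 0.012], [0.6256, -0.1399, 0.012], [0.3503, 0.1291, 0.012], [0.2977, -0.0546, 0.012]] [ 0.48664926 -0.00456859  0.012     ]
-0.25166893991398276 -0.26335725297911616
o [ 0.55444413 -0.02200004  0.012     ]
head [[305.37640026 201.51502348]
 [307.61435876 193.29920308]]
```

View pics/crop0.png

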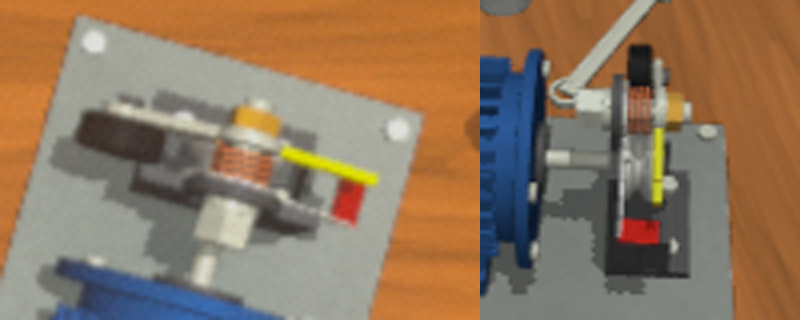

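The crop shows the head at full-image (306,195) in the top view. The pointer tip is at about top (344,185) and side (286,233), and the red tab sits lower at top (337,190) and side (280,242).

```bash
cat >> h.py <<'E'
def tri(rs,uvs):
    A=[];b=[]
    for r,uv in zip(rs,uvs):
        P=r["mtx"]@r["world_to_cam"][:3]
        for k in(0,1): A.append(P[k]-uv[k]*P[2])
    A=np.array(A);x,res,_,_=np.linalg.lstsq(A[:,:3],-A[:,3],rcond=None);return x
yaw=-0.258;O=np.array([.5544,-.0220,.136])
X=np.array([np.cos(yaw),np.sin(yaw),0]);Y=np.array([-X[1],X[0],0]);Z=np.array([0,0,1.])
D=np.array([X,Y,Z])
def rayplane(r,uv,x):
    M=r["world_to_cam"];R=M[:3,:3];c=-R.T@M[:3,3];d=R.T@np.linalg.inv(r["mtx"])@[*uv,1]
    return D@(c+d*((x-X@(c-O))/(X@d))-O)
def rep(t,s,roi_t=(170,200,300,360),roi_s=(190,270,260,310)):
    out={}
    for n,lo,hi in(("red",(0,150,90),(8,255,255)),("yel",(26,150,100),(34,255,255)),("nut",(12,120,120),(24,255,255))):
        uv=[]
        for r,q in((t,roi_t),(s,roi_s)):
            h=cv2.cvtColor(r["color"],cv2.COLOR_RGB2HSV);m=cv2.inRange(h,lo,hi);k=np.zeros_like(m);k[q[0]:q[1],q[2]:q[3]]=255;m&=k
            v,u=np.nonzero(m)
            if len(u)==0: uv.append(None);continue
            uv.append((np.c_[u,v].mean(0),len(u),(u.min(),u.max(),v.min(),v.max())))
        print(n,uv)
        if all(uv): 
            w=tri([t,s],[uv[0][0],uv[1][0]]);print("  world",w.round(4),"drive mm",(D@(w-O)*1000).round(1))
            print("  reproj",proj(t,w).round(1),proj(s,w).round(1))
E
python3 - <<'E'
from h import *
t=dict(np.load("top0.npz"));s=dict(np.load("side0.npz"))
for r in(t,s):M=r["world_to_cam"];print("cam",(D@(-M[:3,:3].T@M[:3,3]-O)).round(3))
rep(t,s)
w=tri([t,s],[(344,185.2),(285.6,233.4)]);print("tip",(D@(w-O)*1000).round(1),proj(t,w),proj(s,w))
print(rayplane(t,(344,185.2),.048),rayplane(s,(285.6,233.4),.048))
E
```

```text
cam [-0.06   0.084  0.878]
cam [ 0.018 -0.536  0.562]
red [(array([336.69230769, 190.        ]), 52, (np.int64(333), np.int64(340), np.int64(186), np.int64(195))), (array([279.47674419, 241.91860465]), 86, (np.int64(273), np.int64(285), np.int64(238), np.int64(245)))]
  world [ 0.5749 -0.0946  0.0868] drive mm [ 38.4 -65.  -49.2]
  reproj [[336.7 189.8]] [[279.1 241.9]]
yel [(array([331.01369863, 180.90410959]), 73, (np.int64(320), np.int64(343), np.int64(177), np.int64(185))), (array([285.1969697 , 222.04545455]), 66, (np.int64(284), np.int64(287), np.int64(210), np.int64(233)))]
  world [ 0.5913 -0.0749  0.127 ] drive mm [ 49.1 -41.8  -9. ]
  reproj [[331.  180.9]] [[285.1 222.1]]
nut [(array([349.41489362, 185.25177305]), 282, (np.int64(304), np.int64(359), np.int64(170), np.int64(199))), (array([298.41252302, 205.17311234]), 543, (np.int64(264), np.int64(309), np.int64(190), np.int64(268)))]
  world [ 0.5887 -0.1007  0.2054] drive mm [ 53.3 -67.3  69.4]
  reproj [[351.  179.2]] [[289.5 205.7]]
tip [ 49.  -71.2 -11.4] [[344.09278964 184.76735146]] [[284.95984863 233.45267554]]
[ 0.048      -0.07119664 -0.01088724] [ 0.048      -0.1046148   0.03007398]
```

Emit:
{"name": "apply_moves", "arguments": {"moves": [{"x": 20,"y": 34,"wz": -0.09},{"x": 40,"y": 68,"wz": -0.18},{"x": 60,"y": 101,"wz": -0.27},{"x": 79,"y": 135,"wz": -0.36},{"x": 99,"y": 169,"wz": -0.45},{"x": 119,"y": 203,"wz": -0.54},{"x": 139,"y": 236,"wz": -0.62},{"x": 158,"y": 270,"wz": -0.69}]}}

```text
invalid input at $.moves[0]: expected keys wx, wy, wz, x, y, z, hand
```

Emit:
{"name": "apply_moves", "arguments": {"moves": [{"x": 20,"y": 34,"z": -4,"wx": -0.02,"wy": 0.005,"hand": 1},{"x": 40,"y": 68,"z": -9,"wx": -0.04,"wy": 0.01,"hand": 1},{"x": 60,"y": 101,"z": -13,"wx": -0.06,"wy": 0.016,"hand": 1},{"x": 79,"y": 135,"z": -17,"wx": -0.082,"wy": 0.021,"hand": 1},{"x": 99,"y": 169,"z": -22,"wx": -0.102,"wy": 0.027,"hand": 1},{"x": 119,"y": 203,"z": -26,"wx": -0.123,"wy": 0.032,"hand": 1},{"x": 139,"y": 236,"z": -30,"wx": -0.144,"wy": 0.038,"hand": 1},{"x": 159,"y": 270,"z": -35,"wx": -0.164,"wy": 0.043,"hand": 1}]}}

```text
invalid input at $.moves[0]: expected keys wx, wy, wz, x, y, z, hand
```

```bash
python3 - <<'E'
from workcell import robot, eyes
from h import *
from scipy.spatial.transform import Rotation as Ro
r=eyes.read_camera("wrist");t=eyes.read_camera("top");s=robot.state()
np.savez("w1.npz",**r)
cv2.imwrite("pics/w1.png",np.hstack([r["color"],cv2.resize(t["color"][130:322,210:370],(320,384))])[:,:800,::-1])
R=Ro.from_quat(np.roll(s["tool_rot"],-1)).as_matrix()
print(s["time"],s["tool_pos"],s["opening"],(D@R).round(3).tolist())
print("grasp drive mm",(D@(s["tool_pos"]+.147*R[:,2]-O)*1000).round(1), s["joint_pos"])
f=r["mtx"];M=r["world_to_cam"]
for x,z in((-9,0),(9,0),(-37,25),(15,25)):
    q=M[:3,:3]@(O+X*x/1000+Z*z/1000)+M[:3,3];th=np.arctan2(np.hypot(*q[:2]),q[2]);d=q[:2]/np.hypot(*q[:2])
    print(x,z,f[:2,2]+f[0,0]*th*d)
E
```

```text
0.2 [ 0.2406279  -0.52208086  0.40416247] 0.08817483384377707 [[0.771, 0.636, -0.001], [0.636, -0.771, 0.001], [0.0, -0.001, -1.0]]
grasp drive mm [-175.9 -563.4  121.2] [-1.34529263e+00  1.81289572e-01  1.60757145e+00 -2.13695213e-06
  1.35382301e+00 -2.06299281e-01]
-9 0 [  23.67057602 -144.79171125]
9 0 [  32.25498608 -153.61541844]
-37 25 [   0.94350699 -137.62316061]
15 25 [  26.47226922 -164.56418757]
```

View pics/w1.png

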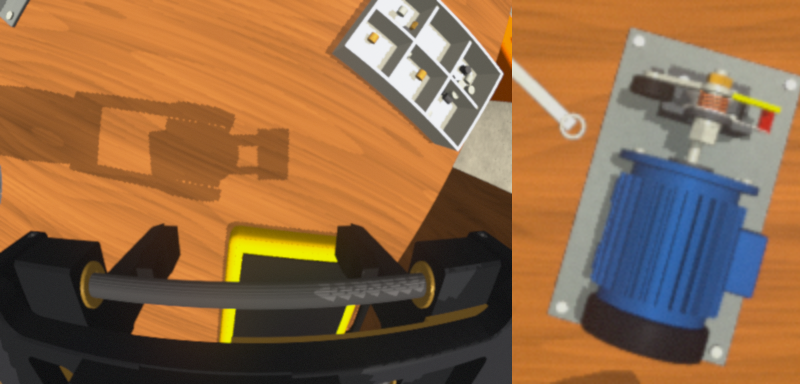

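The moves were refused because rows need every key. The wrist view shows only bench; the drive is not yet in it. I'll send the moves again with all keys.

Emit:
{"name": "apply_moves", "arguments": {"moves": [{"x": 20,"y": 34,"z": 0,"wx": 0,"wy": 0,"wz": -0.09,"hand": 1},{"x": 40,"y": 68,"z": 0,"wx": 0,"wy": 0,"wz": -0.18,"hand": 1},{"x": 60,"y": 101,"z": 0,"wx": 0,"wy": 0,"wz": -0.27,"hand": 1},{"x": 79,"y": 135,"z": 0,"wx": 0,"wy": 0,"wz": -0.36,"hand": 1},{"x": 99,"y": 169,"z": 0,"wx": 0,"wy": 0,"wz": -0.45,"hand": 1},{"x": 119,"y": 203,"z": 0,"wx": 0,"wy": 0,"wz": -0.54,"hand": 1},{"x": 139,"y": 236,"z": 0,"wx": 0,"wy": 0,"wz": -0.62,"hand": 1},{"x": 158,"y": 270,"z": 0,"wx": 0,"wy": 0,"wz": -0.69,"hand": 1}]}}

```text
time: 0.87
tool_pos: [0.3992, -0.2505, 0.4048]
tool_rot: [0.0, 0.991, -0.131, 0.0]
wrist_force: [0.4, -0.5, 0.2]
opening: 0.0882
grip_force: 0.0
```

Emit:
{"name": "apply_moves", "arguments": {"moves": [{"x": 20,"y": 34,"z": -4,"wx": -0.02,"wy": 0.005,"wz": 0,"hand": 1},{"x": 40,"y": 68,"z": -9,"wx": -0.04,"wy": 0.01,"wz": 0,"hand": 1},{"x": 60,"y": 101,"z": -13,"wx": -0.06,"wy": 0.016,"wz": 0,"hand": 1},{"x": 79,"y": 135,"z": -17,"wx": -0.082,"wy": 0.021,"wz": 0,"hand": 1},{"x": 99,"y": 169,"z": -22,"wx": -0.102,"wy": 0.027,"wz": 0,"hand": 1},{"x": 119,"y": 203,"z": -26,"wx": -0.123,"wy": 0.032,"wz": 0,"hand": 1},{"x": 139,"y": 236,"z": -30,"wx": -0.144,"wy": 0.038,"wz": 0,"hand": 1},{"x": 159,"y": 270,"z": -35,"wx": -0.164,"wy": 0.043,"wz": 0,"hand": 1}]}}

```text
time: 1.53
tool_pos: [0.5583, 0.0198, 0.3696]
tool_rot: [0.085, 0.988, -0.128, -0.01]
wrist_force: [-0.1, 0.3, -0.1]
opening: 0.0879
grip_force: 0.0
```

```bash
cat > look.py <<'E'
from workcell import robot, eyes
from h import *
from scipy.spatial.transform import Rotation as Ro
import sys
n=sys.argv[1]
r=eyes.read_camera("wrist");sd=eyes.read_camera("side");s=robot.state()
np.savez(n+"s.npz",**sd);np.savez(n+"w.npz",**r)
cv2.imwrite(f"pics/{n}.png",np.hstack([cv2.resize(r["color"],None,fx=.9,fy=.9),cv2.resize(sd["color"][170:270,230:320],(311,346),interpolation=2)])[:,:780,::-1])
R=Ro.from_quat(np.roll(s["tool_rot"],-1)).as_matrix()
print(s["time"],s["tool_pos"].round(4),s["opening"],s["grip_force"],(D@R).round(3).tolist())
print("F",s["wrist_force"].round(1),s["wrist_torque"].round(2))
print("grasp drive mm",(D@(s["tool_pos"]+.147*R[:,2]-O)*1000).round(1), s["joint_pos"].round(2))
f=r["mtx"];M=r["world_to_cam"]
for x,z in((-9,0),(9,0),(-37,25),(15,25)):
    q=M[:3,:3]@(O+X*x/1000+Z*z/1000)+M[:3,3];th=np.arctan2(np.hypot(*q[:2]),q[2]);d=q[:2]/np.hypot(*q[:2])
    print(x,z,"pic px",(.9*(f[:2,2]+f[0,0]*th*d)).round(1))
E
python3 look.py b1
```

```text
1.6333 [0.5589 0.0224 0.3684] 0.08803703035198826 0.0 [[1.0, 0.006, -0.0], [0.006, -0.986, -0.168], [-0.001, 0.168, -0.986]]
F [ 0.6 -0.5 -0.1] [ 0.08  0.03 -0.05]
grasp drive mm [-7.  19.4 87.4] [-0.13  0.2   1.67 -0.17  1.3   1.74]
-9 0 pic px [232.7 181.2]
9 0 pic px [232.8 161. ]
-37 25 pic px [238.  223.7]
15 25 pic px [238.7 161.8]
```

View pics/b1.png

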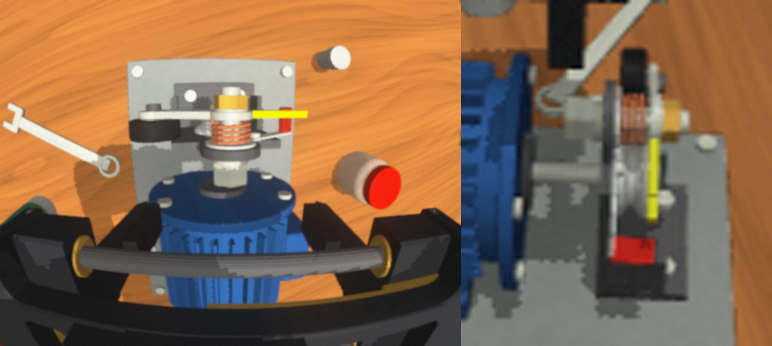

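The wrist view shows the head at (230,172), right where the drive pose predicts it, and the gap is clear. Next is the descent.

Emit:
{"name": "apply_moves", "arguments": {"moves": [{"x": -1,"y": -5,"z": -8,"wx": 0,"wy": 0,"wz": 0,"hand": 1},{"x": -2,"y": -8,"z": -20,"wx": 0,"wy": 0,"wz": 0,"hand": 1},{"x": -3,"y": -10,"z": -34,"wx": 0,"wy": 0,"wz": 0,"hand": 1},{"x": -3,"y": -12,"z": -48,"wx": 0,"wy": 0,"wz": 0,"hand": 1},{"x": -4,"y": -14,"z": -62,"wx": 0,"wy": 0,"wz": 0,"hand": 1},{"x": -5,"y": -17,"z": -76,"wx": 0,"wy": 0,"wz": 0,"hand": 1},{"x": -5,"y": -18,"z": -86,"wx": 0,"wy": 0,"wz": 0,"hand": 1},{"x": -5,"y": -18,"z": -86,"wx": 0,"wy": 0,"wz": 0,"hand": 1}]}}

```text
time: 2.3
tool_pos: [0.5509, -0.002, 0.2808]
tool_rot: [0.084, 0.988, -0.13, -0.013]
wrist_force: [-0.3, 0.3, 0.2]
opening: 0.0879
grip_force: 0.0
```

```bash
python3 look.py b2
```

```text
2.4 [ 0.5523 -0.0013  0.2834] 0.08823633950758449 0.0 [[1.0, -0.002, -0.001], [-0.002, -0.986, -0.169], [-0.001, 0.169, -0.986]]
F [-0.2 -0.  -0.9] [ 0.17  0.04 -0.04]
grasp drive mm [-7.5 -5.4  2.5] [-0.17  0.29  1.75 -0.19  1.13  1.74]
-9 0 pic px [220.  232.9]
9 0 pic px [219.3 202.8]
-37 25 pic px [227.8 301.9]
15 25 pic px [226.7 214. ]
```

View pics/b2.png

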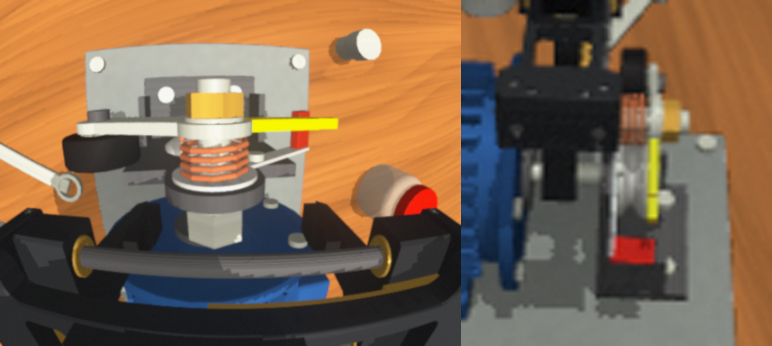

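The wrist view shows the head at u≈212 against a finger centre of about 229. I need to move roughly 8 mm towards drive +y, then close.

Emit:
{"name": "apply_moves", "arguments": {"moves": [{"x": 1,"y": 4,"z": -1,"wx": 0,"wy": 0,"wz": 0,"hand": 1},{"x": 2,"y": 8,"z": -2,"wx": 0,"wy": 0,"wz": 0,"hand": 1},{"x": 2,"y": 8,"z": -2,"wx": 0,"wy": 0,"wz": 0,"hand": 0.7},{"x": 2,"y": 8,"z": -2,"wx": 0,"wy": 0,"wz": 0,"hand": 0.55},{"x": 2,"y": 8,"z": -2,"wx": 0,"wy": 0,"wz": 0,"hand": 0.45},{"x": 2,"y": 8,"z": -2,"wx": 0,"wy": 0,"wz": 0,"hand": 0.4},{"x": 2,"y": 8,"z": -2,"wx": 0,"wy": 0,"wz": 0,"hand": 0.4},{"x": 2,"y": 8,"z": -2,"wx": 0,"wy": 0,"wz": 0,"hand": 0.4}], "force": 30}}

```text
time: 3.07
tool_pos: [0.5547, 0.0078, 0.2818]
tool_rot: [0.084, 0.988, -0.128, -0.011]
wrist_force: [-0.4, 0.3, 0.4]
opening: 0.0505
grip_force: 0.0
```

```bash
sed -i 's/^O=/O=/; s/O=np.array(\[.5544,-.0220,.136\])/O=np.array([.5550,-.0196,.136])/' h.py; python3 look.py b3
```

```text
3.1667 [0.5546 0.0077 0.2817] 0.04231801241314589 0.0 [[1.0, -0.0, 0.0], [-0.0, -0.986, -0.169], [0.0, 0.169, -0.986]]
F [-0.4 -0.1 -0.2] [0.15 0.02 0.02]
grasp drive mm [-7.3  1.5  0.8] [-0.16  0.3   1.74 -0.19  1.13  1.76]
-9 0 pic px [234.2 233.9]
9 0 pic px [234.3 204.3]
-37 25 pic px [242.3 301.4]
15 25 pic px [244.8 215.2]
```

View pics/b3.png

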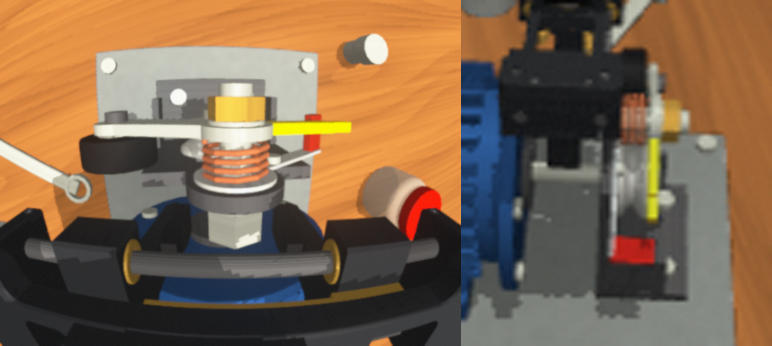

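The head at about (233,225) now sits between the fingers (about 205 to 270) and is nearly centred. I'll close on it.

Emit:
{"name": "apply_moves", "arguments": {"moves": [{"x": 0,"y": 0,"z": 0,"wx": 0,"wy": 0,"wz": 0,"hand": 0.35},{"x": 0,"y": 0,"z": 0,"wx": 0,"wy": 0,"wz": 0,"hand": 0.3},{"x": 0,"y": 0,"z": 0,"wx": 0,"wy": 0,"wz": 0,"hand": 0.25},{"x": 0,"y": 0,"z": 0,"wx": 0,"wy": 0,"wz": 0,"hand": 0.2},{"x": 0,"y": 0,"z": 0,"wx": 0,"wy": 0,"wz": 0,"hand": 0.1},{"x": 0,"y": 0,"z": 0,"wx": 0,"wy": 0,"wz": 0,"hand": 0},{"x": 0,"y": 0,"z": 0,"wx": 0,"wy": 0,"wz": 0,"hand": 0},{"x": 0,"y": 0,"z": 0,"wx": 0,"wy": 0,"wz": 0,"hand": 0}], "force": 30}}

```text
time: 3.83
tool_pos: [0.5545, 0.0066, 0.2819]
tool_rot: [0.085, 0.988, -0.128, -0.011]
wrist_force: [-2.3, -6.9, 2.2]
opening: 0.0264
grip_force: 30.0
```

Emit:
{"name": "apply_moves", "arguments": {"moves": [{"x": 0,"y": 0,"z": 0,"wx": 0,"wy": 0,"wz": 0,"hand": 0},{"x": 0,"y": 0,"z": 0,"wx": 0,"wy": 0,"wz": 0,"hand": 0},{"x": 0,"y": 0,"z": 0,"wx": 0,"wy": 0,"wz": 0,"hand": 0},{"x": 0,"y": 0,"z": 0,"wx": 0,"wy": 0,"wz": 0,"hand": 0},{"x": 0,"y": 0,"z": 0,"wx": 0,"wy": 0,"wz": 0,"hand": 0},{"x": 0,"y": 0,"z": 0,"wx": 0,"wy": 0,"wz": 0,"hand": 0},{"x": 0,"y": 0,"z": 0,"wx": 0,"wy": 0,"wz": 0,"hand": 0},{"x": 0,"y": 0,"z": 0,"wx": 0,"wy": 0,"wz": 0,"hand": 0}], "force": 60}}

```text
time: 4.5
tool_pos: [0.5544, 0.0065, 0.2819]
tool_rot: [0.085, 0.988, -0.128, -0.011]
wrist_force: [-3.1, -5.9, 1.0]
opening: 0.0259
grip_force: 60.0
```

```bash
python3 look.py b4; python3 - <<'E'
from h import *
s=dict(np.load("b4s.npz"));h=cv2.cvtColor(s["color"],cv2.COLOR_RGB2HSV)
for n in("side0","b4s"):
    c=np.load(n+".npz")["color"];h=cv2.cvtColor(c,cv2.COLOR_RGB2HSV)
    for lo,hi in(((0,150,90),(8,255,255)),((26,150,100),(34,255,255))):
        m=cv2.inRange(h,lo,hi)[190:270,260:310];v,u=np.nonzero(m);print(n,u.min()+260,u.max()+260,v.min()+190,v.max()+190)
E
```

```text
4.6 [0.5544 0.0065 0.2819] 0.02576601088234337 60.000922065228224 [[1.0, -0.001, -0.0], [-0.001, -0.985, -0.172], [-0.0, 0.172, -0.985]]
F [-2.4 -7.2  1.1] [-0.92  0.32 -0.  ]
grasp drive mm [-7.3 -0.1  1. ] [-0.16  0.3   1.74 -0.19  1.13  1.76]
-9 0 pic px [231.1 234. ]
9 0 pic px [231.1 204.4]
-37 25 pic px [239.3 301.6]
15 25 pic px [241.  215.3]
side0 273 285 238 245
side0 284 287 210 233
b4s 273 285 238 245
b4s 284 287 210 233
```

The hex is gripped squarely, with the opening at 26 mm and the pointer unmoved. I'll turn about 0.3 rad on the bolt's axis first.

Emit:
{"name": "apply_moves", "arguments": {"moves": [{"x": -1.9,"y": -7.5,"z": 1,"wx": 0.0483,"wy": -0.0128,"wz": 0,"hand": 0},{"x": -3.8,"y": -14.7,"z": 1.5,"wx": 0.0967,"wy": -0.0255,"wz": 0,"hand": 0},{"x": -5.6,"y": -22,"z": 1.8,"wx": 0.145,"wy": -0.0383,"wz": 0,"hand": 0},{"x": -7.5,"y": -29.2,"z": 1.7,"wx": 0.1933,"wy": -0.051,"wz": 0,"hand": 0},{"x": -9.4,"y": -36.5,"z": 1.3,"wx": 0.2417,"wy": -0.0638,"wz": 0,"hand": 0},{"x": -11.3,"y": -43.5,"z": 0.5,"wx": 0.29,"wy": -0.0765,"wz": 0,"hand": 0},{"x": -11.3,"y": -43.5,"z": 0.5,"wx": 0.29,"wy": -0.0765,"wz": 0,"hand": 0},{"x": -11.3,"y": -43.5,"z": 0.5,"wx": 0.29,"wy": -0.0765,"wz": 0,"hand": 0}], "force": 60}}

```text
time: 5.27
tool_pos: [0.5431, -0.0366, 0.2828]
tool_rot: [-0.064, 0.99, -0.129, 0.008]
wrist_force: [-3.3, -1.9, 5.7]
opening: 0.0257
grip_force: 60.0
```

```bash
cat > meas.py <<'E'
import sys
from h import *
from workcell import eyes
t=eyes.read_camera("top");s=dict(np.load(sys.argv[1]+"s.npz"))
np.savez(sys.argv[1]+"t.npz",**t)
rep(t,s)
E
python3 look.py b5; python3 meas.py b5
```

```text
5.3667 [ 0.5431 -0.0364  0.2828] 0.025568439125682414 60.01775197684765 [[1.0, -0.001, -0.0], [-0.0, -0.992, 0.129], [-0.0, -0.129, -0.992]]
F [-4.6 -2.6  5.9] [-0.52  0.77  0.06]
grasp drive mm [-7.2 -0.4  1. ] [-0.32  0.25  1.79  0.14  1.11  1.44]
-9 0 pic px [231. 234.]
9 0 pic px [230.9 204.5]
-37 25 pic px [224.9 301.9]
15 25 pic px [223.3 215.6]
red [None, (array([279.47674419, 241.91860465]), 86, (np.int64(273), np.int64(285), np.int64(238), np.int64(245)))]
yel [(array([312.5, 170. ]), 2, (np.int64(312), np.int64(313), np.int64(170), np.int64(170))), (array([284.81944444, 224.56944444]), 72, (np.int64(283), np.int64(286), np.int64(212), np.int64(237)))]
  world [ 0.6126 -0.0402  0.0752] drive mm [ 61.   -5.2 -60.8]
  reproj [[311.9 173. ]] [[289.  224.1]]
nut [(array([325.16666667, 170.        ]), 6, (np.int64(307), np.int64(359), np.int64(170), np.int64(170))), (array([300.0412758 , 205.96622889]), 533, (np.int64(267), np.int64(309), np.int64(190), np.int64(268)))]
  world [ 0.6174 -0.0593  0.1547] drive mm [ 70.5 -22.5  18.7]
  reproj [[325.9 167.1]] [[295.9 206.3]]
```

View pics/b5.png

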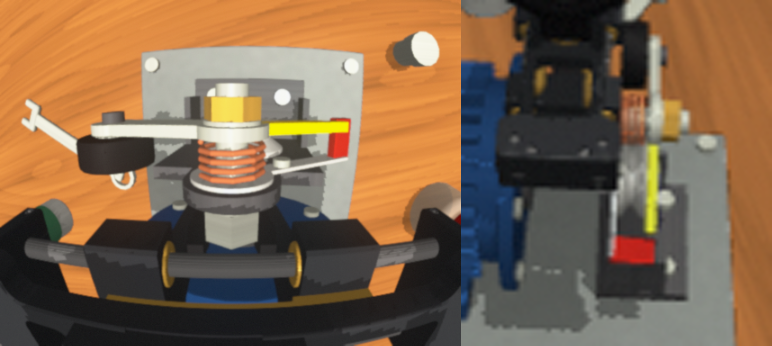

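The pointer now sits just above the tab: its tip is at wrist (349,127) and the tab at (340,138). My estimate is pivot ≈0.48 and index ≈0.65, so I'll turn about 0.17 more.

Emit:
{"name": "apply_moves", "arguments": {"moves": [{"x": -1.1,"y": -4,"z": -0.6,"wx": 0.0273,"wy": -0.0072,"wz": 0,"hand": 0},{"x": -2.1,"y": -8,"z": -1.3,"wx": 0.0547,"wy": -0.0145,"wz": 0,"hand": 0},{"x": -3.2,"y": -12,"z": -2.2,"wx": 0.082,"wy": -0.0217,"wz": 0,"hand": 0},{"x": -4.2,"y": -15.9,"z": -3.2,"wx": 0.1093,"wy": -0.0289,"wz": 0,"hand": 0},{"x": -5.2,"y": -19.8,"z": -4.2,"wx": 0.1367,"wy": -0.0362,"wz": 0,"hand": 0},{"x": -6.3,"y": -23.7,"z": -5.4,"wx": 0.164,"wy": -0.0434,"wz": 0,"hand": 0},{"x": -6.3,"y": -23.7,"z": -5.4,"wx": 0.164,"wy": -0.0434,"wz": 0,"hand": 0},{"x": -6.3,"y": -23.7,"z": -5.4,"wx": 0.164,"wy": -0.0434,"wz": 0,"hand": 0}], "force": 60}}

```text
time: 6.08
tool_pos: [0.5368, -0.0602, 0.2774]
tool_rot: [-0.148, 0.981, -0.127, 0.019]
wrist_force: [-5.2, -2.0, 6.5]
opening: 0.0257
grip_force: 60.1
```

```bash
python3 look.py b6; python3 - <<'E'
from h import *
# pixels predicted for the tip/mark at several angles, in side and wrist picture
s=dict(np.load("b6s.npz"));w=dict(np.load("b6w.npz"));M=w["world_to_cam"];f=w["mtx"]
def pw(P):
    q=M[:3,:3]@P+M[:3,3];n=np.hypot(*q[:2]);return f[:2,2]+f[0,0]*np.arctan2(n,q[2])*q[:2]/n
for a in(.55,.6,.65,.7):
    P=O+.048*X-.073*(np.cos(a)*Y+np.sin(a)*Z);print(a,proj(s,P).round(1),pw(P).round(1),"tab outer",pw(O+.048*X-.091*(np.cos(a)*Y+np.sin(a)*Z)).round(1))
c=np.hstack([cv2.resize(w["color"][100:200,270:420],(480,320),interpolation=2),cv2.resize(s["color"][200:255,258:313],(320,320),interpolation=2)])
cv2.imwrite("pics/c6.png",c[...,::-1])
E
```

```text
6.1833 [ 0.5368 -0.0601  0.2775] 0.025673037012108803 60.06619770079851 [[1.0, -0.0, -0.0], [0.0, -0.956, 0.294], [-0.0, -0.294, -0.956]]
F [-5.8 -3.9  7.5] [-0.52  0.81  0.18]
grasp drive mm [-7.2 -0.6  1. ] [-0.41  0.26  1.81  0.33  1.14  1.27]
-9 0 pic px [230.9 234. ]
9 0 pic px [230.9 204.5]
-37 25 pic px [217.  300.6]
15 25 pic px [213.8 214.6]
0.55 [[283.8 237.1]] [390.3 142.3] tab outer [413.9 142.5]
0.6 [[283.7 237.3]] [386.  141.2] tab outer [408.5 141.3]
0.65 [[283.7 237.3]] [381.6 140.2] tab outer [403. 140.]
0.7 [[283.6 237.3]] [377.1 139.3] tab outer [397.5 138.9]
```

View pics/c6.png

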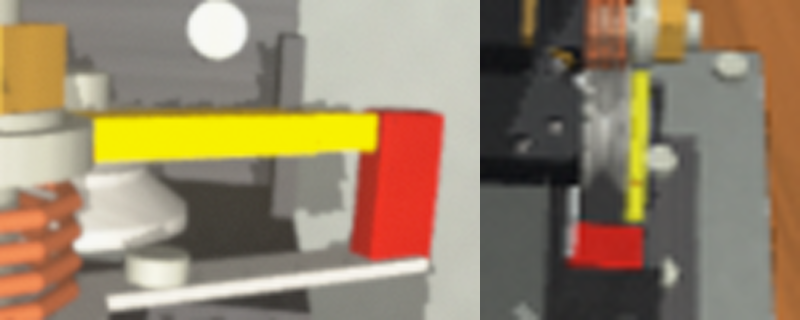

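The crops show the pointer tip (wrist u≈388) meeting the inner end of the red tab. The tab's outer end is at u≈408, so tip to outer end is 20 px against 21.4 px expected at coincidence, an error of roughly 1 mm. The grip holds at 60 N, so I'm handing in.

```bash
python3 -c "
from workcell import ticket; print(ticket.close_job())"
```

```text
the job is handed in; nothing more can be done
None
```

I handed the job in with the gripper holding the hex head at 60 N and the pointer tip at the red tab, about 1 mm off by my camera measurement; the close call returned no verdict.

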